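# Load the eyelet magazine into the setter's bayonet port

### The job

Load the eyelet setter: take the filled eyelet magazine by the flat bar on its top, line its two lugs up with the two slots of the round port on the setter's sloping nose, push it in against the spring, turn it clockwise (looking into the port) until it stops, then let it come back so that it seats, and let go. Do not press the black cycle button, and leave everything else on the bench where it is.

Things in the scene. Friction and masses are not known exactly. Their poses are not given: they have to be found in the camera images.
- magazine: Eyelet magazine: upright cylinder 48 mm across, 62 mm tall (aluminium ends, clear wall, rose-gold eyelets inside), a flat steel bar on top; stands loose on the bench, 0.11 to 0.22 kg. Origin: centre of its underside; z up its axis, x along both the bar and the two lugs. Foot chamfered: 40 mm across at z = 0, 48 mm from z = 4 mm up. A half turn about z gives the same magazine.
- magazine_bar (a point): Middle of the magazine's flat dark steel grip bar, on its axis, 74 mm above the underside. The bar is 40 mm long (magazine x), 12 mm thick (magazine y) and 24 mm tall (62 to 86 mm above the underside).
- magazine_lug (a point): Middle of the magazine's +x lug; its twin is at -x. The lugs are blocks low on the cylinder that reach out to 31 mm from the axis, 9 mm wide (along y), 5 mm thick (z = 4 to 9 mm).
- port: Bayonet port: aluminium collar 82 mm across, 32 mm high, fixed on the setter's sloping nose. Origin: centre of its mouth, in the rim's plane; z points out of the port, 28 degrees from vertical, leaning to the setter's front; x through the middles of the two entry slots. Bore 52.8 mm (2.4 mm clearance round the magazine). Below the rim is a channel for the lugs, open only clockwise of each slot.
- port_slot (a point): Middle of the +x entry slot in the rim, 29 mm from the axis; its twin is at -x. Each slot runs from the bore out to 34 mm from the axis and is 16 mm wide at the bore, 21 mm outside (3.5 mm or more of clearance each side of a lug).
- follower (a joint): Travel of the sprung plate in the port: 0 when up, 0.013 m at its stop. It meets the magazine's underside at port z = -12 mm with 3 N, growing 0.5 N per mm to 9.5 N at the stop (underside at z = -25 mm). The lugs are deep enough to turn once the underside is below z = -21 mm; aim for -23.5 mm.
- lock_mark (a point): Same origin and z as the port; x runs through the two small dark index ribs on the rim, where the lugs (and the bar) stand when locked: port x turned 70 degrees clockwise looking into the port (negative about port z). A wall stops the lugs about 4 degrees farther. Let back there, the spring lifts the magazine into its seats: underside at port z = -18 mm, and it cannot turn back.
- setter: White eyelet setter, a bench machine fixed to the bench: base 320 x 160 mm, 30 mm high (x = -170 to +150 mm), column at the back, overhanging head 104 mm wide, 212 mm high, its nose sloping down to the front. Origin: on the bench, on its centre line; z up, front to its -x. The port's mouth is 70 mm in front of the origin, on the centre line, 208 mm up.
- cycle_button (a joint): The large black push button (42 mm across) on the front right of the setter's base: 0 when up, 0.007 m when fully down.
- cycle_button_top (a point): Centre of the top of the black button, 53 mm above the bench.
- saucer: White ceramic saucer with rose-gold eyelets, 128 mm across, 20 mm high; origin at the centre of its underside. Leave alone.
- pliers_a: Chrome eyelet pliers lying on the bench, 187 mm long, 15 mm high; origin on the bench under the pivot, handles to -x. Leave alone.
- pliers_b: Second chrome eyelet pliers, 197 mm long, 15 mm high; origin under the pivot, handles to -x. Leave alone.
- last: Pale grey rubber shoe last, 253 mm long (toe to -x), 86 mm wide, 97 mm high; origin on the bench under its middle. Leave alone.
- polish_tin: Flat steel polish tin, 83 mm across, 27 mm high; origin at the centre of its underside. Leave alone.
- brush: Shoe brush, 165 x 52 x 46 mm, long side along its x; origin at the centre of its underside. Leave alone.
- glue_jar: Glue jar, 68 mm across, 85 mm high; origin at the centre of its underside. Leave alone.

How it is judged:
By the outcome, as a careful person would: the job done as asked, in the order asked, and still so for the second after the job is handed in, with the robot touching nothing.
It also fails if it takes over 61 s, if anything falls off the work surface, if the arm or the gripper's body presses on something with over 40 N, if the wrist force passes 120 N, or if a joint passes its speed limit or range.

### The arm

A 7-joint arm with a two-finger parallel gripper is mounted at the origin on the work surface. World frame = base frame: x ahead of the robot, y to its left, z up, the work surface at z = 0. Lengths are in m, angles in rad, forces in N, time in s.
With the tool pointing down it reaches from about 0.4 to 0.875 m from the base axis. Payload 19.3 kg.
Tool frame: the origin (TCP) lies at the very end of the fingers, on their centre line; the grasp point (between the pads) lies 19 mm behind it; z points along the fingers, y is the line along which they close (so a half turn about z gives the same grasp; the last joint's range is limited). The gripper opens to 85 mm and grips with 20 to 120 N. Pads are 22 mm wide; open, the fingers measure 114 mm over their backs; the gripper's body (76 mm by 85 mm) begins 54 mm behind the grasp point. The pads swing forward as they close: fully open they stand 13 mm farther back than shut.
Start: joints at [-1.195, 0.521, -0.036, 1.599, 0.021, 1.021, -0.113], TCP at [0.27, 0.564, 0.231] pointing down, gripper open.
Joint ranges: [-2.91, 2.91], [-0.3, 2.13], [-1.5, 1.42], [0.17, 2.43], [-1.26, 4.41], [0.16, 1.93], [-2.52, 2.52]. Speed limits (rad/s): [1.89, 1.89, 2.39, 2.39, 3.01, 3.01, 3.01].

### API

Orientations are given as [roll, pitch, yaw] about the fixed x, y, z axes, in that order (R = Rz(yaw) Ry(pitch) Rx(roll)).
In Python, from workcell import bot gives the robot as it stands.
- The arm moves only by the shell command python3 -m crank 'ROWS' [FORCE]. ROWS is a JSON object of lists of equal length, an entry for each row: "travel": the shift along the world's x, y, z in cm, a list of three; "turn": the turn, a rotation vector about the world's x, y, z in degrees, a list of three; "gripper": the closure, from 0 (fully open) to 1 (shut). A call has exactly 5 rows; each row is the pose to reach, as a shift and turn from the pose commanded when the call began; what a row does not reach only later rows make up. A row lasts 1/10 s, in which the tool goes at most 50 mm and 8.59 degrees, less where a joint would pass 70% of its speed; a pose out of reach is approached as far as the arm can. A call with a gripper value outside its range is refused whole. The fingers move at their own pace and stop on an object; FORCE is the grip in N (left out, the last holds). Time passes only in rows, so rows that repeat a pose let the fingers close, or fill a call up. It gives the time, the measured TCP pose, the force, the opening and the grip force at its end, in the units of the state.
- bot.observe(): the state, without advancing time (a new reading comes with each control period).
- bot.grab_frame(name): name is "scene" or "top" or "wrist"; returns a dict with "pixels" (384x512x3 uint8, red, green, blue), "fx", "fy", "cx", "cy" (pixels), "extrinsics" (4x4, takes a point from world to camera coordinates). Camera axes: x right, y down, z forward; pixel columns grow to the right and rows downward; lengths in m; the calibration is good to about 2 mm. A picture is of the moment at which its call begins. There is no depth.
- bot.job_done(): hands the job in; it is judged then, once.
The state is a dict: "clock": time; "qpos": joint angles; "qd": joint speeds; "joint_efforts": joint torques, N m; "position": TCP position; "tool_rot": TCP orientation; "force": force on the tool from outside, world axes, zero at the start; "moment": the same for the moment, N m; "grip_width": finger opening in m; "finger_force": force on a finger pad.
Only numpy, scipy, OpenCV 4.12 (cv2) and the standard library are available. Lean on these libraries where they do the work, as an engineer would, in place of code of your own. Each camera call takes 0.05 s, during which the arm holds its last target. There are 200 camera calls.

## Working session

There is one attempt and no reset: what is moved stays moved. The work goes in short steps, Python scripts to look and compute and a shell command to move; the robot and the scene stay as the last step left them, time stands still between calls to the robot, and variables do not carry over. Pictures are saved under pics/ and viewed, at most 10 in all, crops included, and the job is handed in when it is done.

```bash
mkdir -p pics; ls
cat > h.py <<'E'
import numpy as np, cv2, pickle
from workcell import bot
def snap(name, tag):
    f=bot.grab_frame(name); pickle.dump(f,open(f'pics/{tag}.pkl','wb'))
    cv2.imwrite(f'pics/{tag}.png',f['pixels'][:,:,::-1]); return f
def load(tag): return pickle.load(open(f'pics/{tag}.pkl','rb'))
def ray(f,u,v):
    E=np.array(f['extrinsics']);R=E[:3,:3];c=-R.T@E[:3,3]
    return c,R.T@np.array([(u-f['cx'])/f['fx'],(v-f['cy'])/f['fy'],1])
def atz(f,u,v,z):
    c,d=ray(f,u,v); return c+d*(z-c[2])/d[2]
def proj(f,p):
    E=np.array(f['extrinsics']);q=E[:3,:3]@np.array(p)+E[:3,3]
    return np.array([f['fx']*q[0]/q[2]+f['cx'],f['fy']*q[1]/q[2]+f['cy']])
def crop(tag,x0,y0,x1,y1,s):
    im=cv2.imread(f'pics/{tag}.png')[y0:y1,x0:x1]
    return cv2.resize(im,None,fx=s,fy=s,interpolation=cv2.INTER_CUBIC)
E
python3 - <<'E'
from h import *
a=snap('scene','s0')['pixels'];b=snap('top','t0')['pixels']
im=np.vstack([cv2.resize(x,(400,300)) for x in(a,b)])
cv2.imwrite('pics/c0.png',np.hstack([cv2.resize(a,(400,300)),cv2.resize(b,(400,300))])[:,:,::-1])
print(bot.observe())
for t in('s0','t0'):
    f=load(t);print(f['fx'],f['cx'],f['cy'],ray(f,256,192))
E
```

```text
pics
{'clock': 0.1, 'qpos': array([-1.19520296,  0.52193125, -0.0363029 ,  1.59992475,  0.02118235,
        1.02109706, -0.11280324]), 'qd': array([-0.00072198, -0.00043715, -0.00166775, -0.0009851 , -0.0014842 ,
       -0.00028256, -0.00193938]), 'joint_efforts': array([ 4.22541343e-03, -9.28484845e+01,  1.98460199e+00, -3.70523608e+01,
        1.81742065e-02,  5.43135626e-03,  5.97600842e-05]), 'position': array([0.26939786, 0.56364094, 0.23080739]), 'tool_rot': array([-3.14061868e+00,  6.46635664e-05,  2.69575413e+00]), 'force': array([ 0.8582976 , -0.58657677, -0.1195404 ]), 'moment': array([-0.05578772, -0.00919766,  0.01032132]), 'finger_force': 0.0, 'grip_width': 0.08519001631596519}
411.6878884428166 259.68022661165304 187.79935708001446 (array([ 1.58101007, -0.24852849,  1.15964479]), array([-0.68643436,  0.15839511, -0.70986117]))
431.1652719061816 261.78028788236026 186.03825770296064 (array([0.33655436, 0.02047095, 1.53832437]), array([ 0.1623041 ,  0.00751044, -0.98690014]))
```

View pics/c0.png

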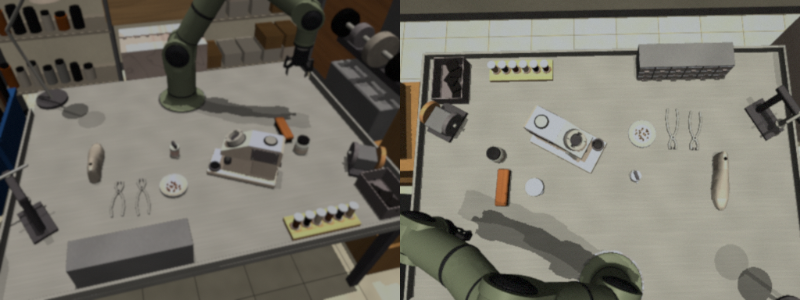

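The left image (scene) shows the magazine at about (223,190) at full resolution with the setter right of it. The right image (top) shows the setter at about (210,175) and the magazine at about (301,225). I'll enlarge both.

Run:
```python
from h import *
cv2.imwrite('pics/t1.png',crop('t0',155,130,315,240,5))
cv2.imwrite('pics/s1.png',crop('s0',210,155,370,240,5))
```

```text
(no output)
```

View pics/t1.png

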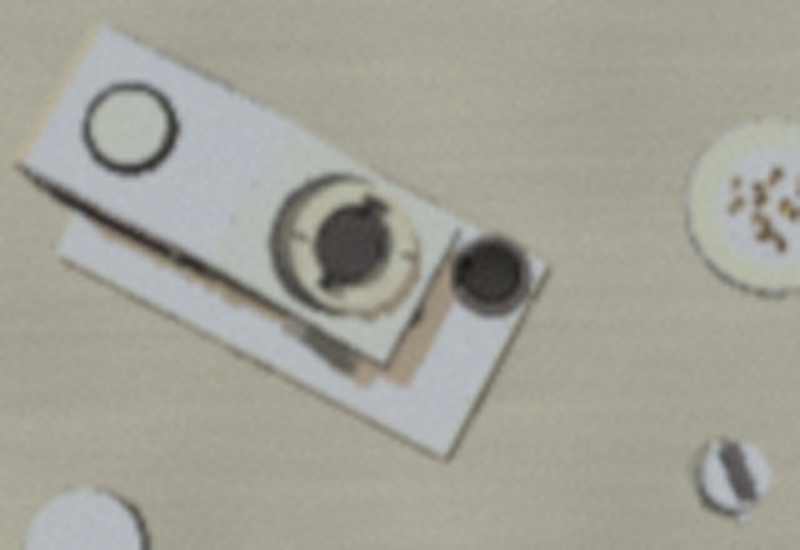

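View pics/s1.png

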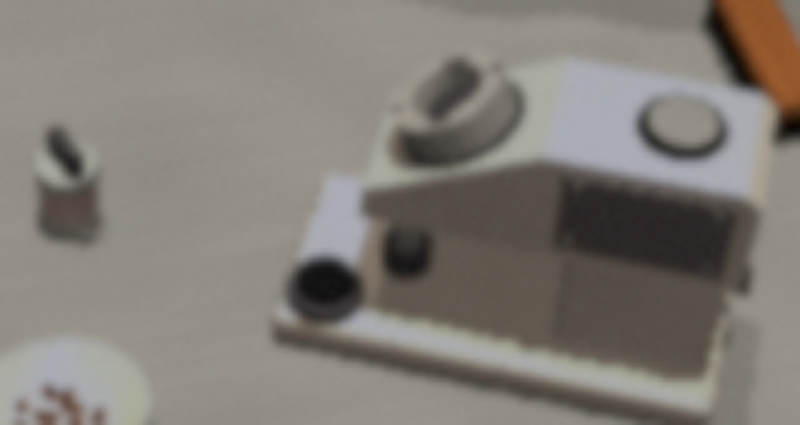

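The top crop shows slots at (375,207) and (330,285), ribs at (300,237) and (410,257), front base corners at (547,268) and (447,460), and a back corner at (62,255). The button is at (491,272), and the magazine bar runs from (729,446) to (749,500). The scene crop shows the bar from (54,130) to (80,175), the button at (325,284), and the port bore around (450,95).

```bash
cat >> h.py <<'E'
from scipy.optimize import least_squares
from scipy.spatial.transform import Rotation as Ro
def port(p):  # x,y,yaw of setter, slot angle -> port R,t
    S=Ro.from_euler('z',p[2])
    t=S.apply([-.07,0,.208])+[p[0],p[1],0]
    R=S*Ro.from_euler('y',-28,degrees=True)*Ro.from_euler('z',p[3])
    return R,t
def mark(r,deg): a=np.radians(deg); return np.array([r*np.cos(a),r*np.sin(a),0])
E
python3 - <<'E'
from h import *
T=load('t0');S=load('s0')
tp=lambda u,v:(155+u/5,130+v/5); sp=lambda u,v:(210+u/5,155+v/5)
# setter pts
obs=[('b',(-.17,1,.03),T,tp(547,268)),('b',(-.17,-1,.03),T,tp(447,460)),('b',(.15,-1,.03),T,tp(62,255)),
 ('p',mark(.029,0),T,tp(375,207)),('p',mark(.029,180),T,tp(330,285)),
 ('p',mark(.037,-70),T,tp(410,257)),('p',mark(.037,110),T,tp(300,237)),('p',mark(.029,0),S,sp(495,66)),('p',mark(.029,180),S,sp(410,126))]
for sg in(1,-1):
  for a0 in np.arange(0,6.3,.8):
    def res(p,out=0):
        R,t=port(p);r=[]
        for k,q,f,uv in obs:
            w=R.apply(q)+t if k=='p' else Ro.from_euler('z',p[2]).apply([q[0],q[1]*.08*sg,q[2]])+[p[0],p[1],0]
            r+=list(proj(f,w)-uv)
        return np.array(r)
    c=atz(T,*tp(352,246),.208)
    h=atz(T,*tp(447,460),.03)-atz(T,*tp(62,255),.03)
    yaw=np.arctan2(-h[1],-h[0])
    s=least_squares(res,[c[0],c[1],yaw,a0],loss='soft_l1')
    if s.cost<60: print(sg,s.cost,s.x,np.round(res(s.x).reshape(-1,2),1).tolist()); P=s.x
R,t=port(P);print(t,R.as_matrix())
print('button top',atz(T,*tp(491,272),.053),atz(S,*sp(325,284),.053))
A,B=atz(T,*tp(729,446),.086),atz(T,*tp(749,500),.086)
C,D=atz(S,*sp(54,130),.086),atz(S,*sp(80,175),.086)
for a,b in((A,B),(C,D)): print((a+b)/2,np.linalg.norm(b-a),np.degrees(np.arctan2(*(b-a)[1::-1])))
np.save('P.npy',P)
E
```

```text
-1 42.66086523424208 [ 0.63077056  0.18543846  1.06591496 -1.52767419] [[1.0, -1.2], [-0.2, 0.2], [-2.5, -0.5], [0.0, 0.0], [0.9, 0.8], [-0.2, -0.4], [-0.2, 0.7], [-13.0, 9.0], [6.8, -13.9]]
-1 42.660865234239544 [ 0.63077056  0.18543846  1.06591496 -1.52767416] [[1.0, -1.2], [-0.2, 0.2], [-2.5, -0.5], [0.0, 0.0], [0.9, 0.8], [-0.2, -0.4], [-0.2, 0.7], [-13.0, 9.0], [6.8, -13.9]]
-1 42.66086523423207 [0.63077056 0.18543846 1.06591496 4.75551122] [[1.0, -1.2], [-0.2, 0.2], [-2.5, -0.5], [0.0, 0.0], [0.9, 0.8], [-0.2, -0.4], [-0.2, 0.7], [-13.0, 9.0], [6.8, -13.9]]
-1 42.66086523441318 [0.63077056 0.18543847 1.06591499 4.75551032] [[1.0, -1.2], [-0.2, 0.2], [-2.5, -0.5], [0.0, 0.0], [0.9, 0.8], [-0.2, -0.4], [-0.2, 0.7], [-13.0, 9.0], [6.8, -13.9]]
-1 42.66086523423209 [0.63077056 0.18543846 1.06591496 4.75551122] [[1.0, -1.2], [-0.2, 0.2], [-2.5, -0.5], [0.0, 0.0], [0.9, 0.8], [-0.2, -0.4], [-0.2, 0.7], [-13.0, 9.0], [6.8, -13.9]]
-1 42.6608652342885 [0.63077056 0.18543846 1.06591497 4.75551082] [[1.0, -1.2], [-0.2, 0.2], [-2.5, -0.5], [0.0, 0.0], [0.9, 0.8], [-0.2, -0.4], [-0.2, 0.7], [-13.0, 9.0], [6.8, -13.9]]
[0.59691131 0.12417223 0.208     ] [[ 0.89282923  0.388958   -0.22708509]
 [-0.44994042  0.79291721 -0.41089647]
 [ 0.0202382   0.46903514  0.88294759]]
button top [0.6080082  0.04102665 0.053     ] [0.62452532 0.04268498 0.053     ]
[ 0.46066279 -0.12380106  0.086     ] 0.038581950314809786 -161.8180942343324
[ 0.48195114 -0.11984969  0.086     ] 0.05288571957779041 11.71455957093439
```

Run:
```python
from h import *
T=load('t0');S=load('s0');P=np.load('P.npy')
for n,f in(('T',T),('S',S)):
    print(n,f['fx'],f['fy'],proj(f,[0,0,0]),proj(f,[.27,.564,.231]),f['extrinsics'])
a=load('t0')['pixels'][:,:,::-1].copy();b=load('s0')['pixels'][:,:,::-1].copy()
R,t=port(P)
for f,im in((T,a),(S,b)):
    for w in [[0,0,0],[.27,.564,.231],t,R.apply(mark(.029,0))+t,R.apply(mark(.029,180))+t,[.608,.041,.053],[.4607,-.1238,.086]]:
        u=proj(f,w); cv2.circle(im,(int(u[0]*16),int(u[1]*16)),24,(0,0,255),-1,shift=4)
A=cv2.resize(a[:,100:356],None,fx=1.55,fy=1.55);B=cv2.resize(b[:,200:456],None,fx=1.55,fy=1.55)
cv2.imwrite('pics/c1.png',np.hstack([A,B]))
```

```text
T 431.1652719061816 431.1652719061816 [269.08996984 364.10594398] [ 77.10109918 290.15872098] [[-0.02273199 -0.99973909  0.00223754  0.0246741 ]
 [-0.98419771  0.02198536 -0.17570293  0.60107407]
 [ 0.1756079  -0.00619626 -0.98444069  1.45541434]
 [ 0.          0.          0.          1.        ]]
S 411.6878884428166 411.6878884428166 [232.10429635 125.20609111] [376.689977    99.24673019] [[ 0.23069857  0.97300275  0.00661934 -0.13059394]
 [ 0.68469109 -0.15749888 -0.7116124  -0.29642886]
 [-0.69135829  0.16870017 -0.70254108  1.94966932]
 [ 0.          0.          0.          1.        ]]
```

View pics/c1.png

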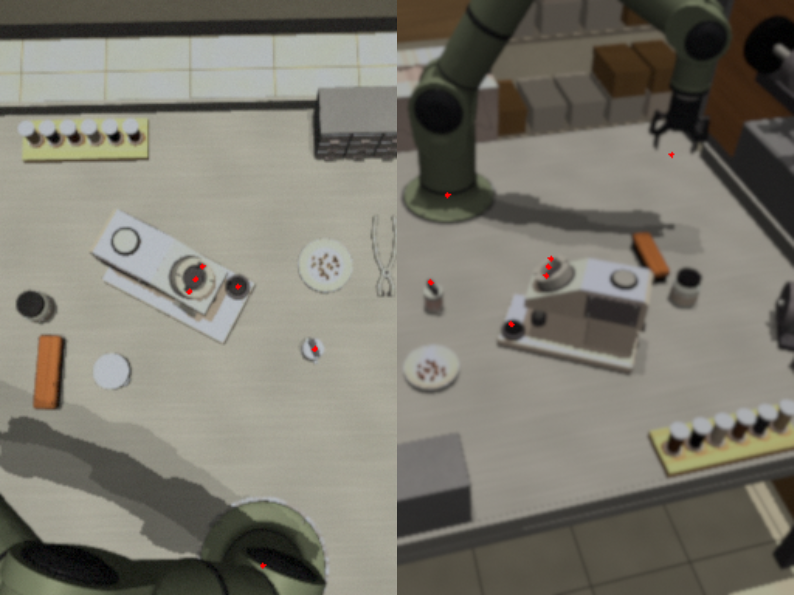

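The top projection is consistent. The scene camera seems a few pixels off, so I'll refine with the wrist camera from above the magazine.

```bash
python3 -m crank '{"travel":[[1.3,-4.6,0.4],[2.6,-9.2,0.8],[3.9,-13.8,1.2],[5.2,-18.4,1.6],[6.5,-23,2]],"turn":[[0,0,3],[0,0,6],[0,0,9],[0,0,12],[0,0,15]],"gripper":[0,0,0,0,0]}' && python3 -m crank '{"travel":[[1.3,-4.6,0],[2.6,-9.2,0],[3.9,-13.8,0],[5.2,-18.4,0],[6.5,-23,0]],"turn":[[0,0,3],[0,0,6],[0,0,9],[0,0,12],[0,0,15]],"gripper":[0,0,0,0,0]}' && python3 -m crank '{"travel":[[1.4,-4.6,0],[2.8,-9.2,0],[4.2,-13.8,0],[5.6,-18.4,0],[7,-22.8,0]],"turn":[[0,0,2],[0,0,4],[0,0,6],[0,0,8],[0,0,10]],"gripper":[0,0,0,0,0]}'; python3 -c "
from h import *
o=bot.observe();print(o['clock'],o['position'],o['tool_rot'],o['qpos'],o['force'])
f=snap('wrist','w0');cv2.imwrite('pics/w0b.png',cv2.resize(f['pixels'][:,:,::-1],(800,600)));print(f['fx'],f['fy'],f['extrinsics'],ray(f,256,192),atz(f,256,192,0))"
```

```text
clock: 0.6
position: [0.3346, 0.3319, 0.2513]
tool_rot: [-3.141, -0.0, 2.96]
force: [1.7, -0.5, -0.1]
grip_width: 0.0852
finger_force: 0.0
clock: 1.1
position: [0.3995, 0.102, 0.2514]
tool_rot: [3.141, 0.0, -3.062]
force: [1.2, 1.1, 0.1]
grip_width: 0.0853
finger_force: 0.0
clock: 1.6
position: [0.4696, -0.1263, 0.2513]
tool_rot: [-3.142, -0.0, -2.888]
force: [0.8, 1.8, 0.4]
grip_width: 0.0852
finger_force: 0.0
1.6 [ 0.4695642  -0.12626098  0.25128716] [-3.14151161e+00 -6.84912906e-06 -2.88801870e+00] [-0.03215091  0.28064591  0.21314339  1.94073097 -0.07319514  0.92750865
  2.04121339] [0.78303326 1.77759409 0.41032753]
304.3687907865957 304.3687907865957 [[-2.51830128e-01  9.67771431e-01 -2.10898738e-04  2.41435051e-01]
 [ 9.33429690e-01  2.42951365e-01  2.63976604e-01 -4.46424508e-01]
 [ 2.55520253e-01  6.62804026e-02 -9.64529060e-01  2.84892197e-01]
 [ 0.00000000e+00  0.00000000e+00  0.00000000e+00  1.00000000e+00]] (array([ 0.40471078, -0.14407727,  0.39268335]), array([ 0.26337367,  0.08611629, -0.96108548])) [ 0.51232083 -0.1088916   0.        ]
```

View pics/w0b.png

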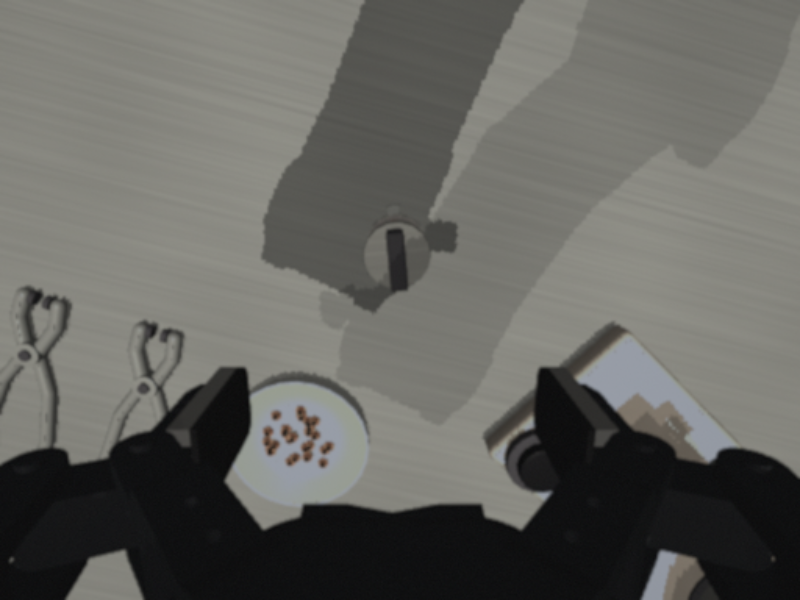

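The wrist view shows the bar from about (394,231) to (399,290) at 800x600, with nothing close around it. I'll fit the bar's silhouette.

```bash
cat >> h.py <<'E'
def box(x,y,yaw,lo=.062,hi=.086):
    c=np.array([[sx*.02,sy*.006,z] for sx in(1,-1) for sy in(1,-1) for z in(lo,hi)])
    return Ro.from_euler('z',yaw).apply(c)+[x,y,0]
def fitbar(f,x0,y0,yaw0,thr=50,K=8):
    g=cv2.cvtColor(f['pixels'],cv2.COLOR_RGB2GRAY)
    u=proj(f,[x0,y0,.074]).astype(int);w=40
    X0,Y0=u-w; c=g[Y0:Y0+2*w,X0:X0+2*w]
    b=cv2.resize(c,None,fx=K,fy=K,interpolation=cv2.INTER_CUBIC)
    n,l,st,ce=cv2.connectedComponentsWithStats((b<thr).astype(np.uint8))
    j=min((k for k in range(1,n) if st[k,4]>1500),key=lambda k:np.hypot(*(ce[k]-K*w)))
    m=(l==j).astype(np.uint8)
    def poly(p): 
        h=np.array([(proj(f,q)-[X0,Y0]+.5)*K-.5 for q in box(*p)],np.float32)
        return cv2.convexHull(h)
    def cost(p):
        r=np.zeros_like(m);cv2.fillConvexPoly(r,np.round(poly(p)*16).astype(np.int32),1,shift=4)
        return (r!=m).sum()/m.sum()
    from scipy.optimize import minimize
    s=minimize(cost,[x0,y0,yaw0],method='Nelder-Mead',options=dict(initial_simplex=np.array([x0,y0,yaw0])+np.vstack([np.zeros(3),np.diag([.01,.01,.15])]),xatol=1e-5,fatol=1e-5))
    v=cv2.cvtColor(b,cv2.COLOR_GRAY2BGR);cv2.polylines(v,[poly(s.x).astype(np.int32)],1,(0,0,255),1)
    ct,_=cv2.findContours(m,0,1);cv2.drawContours(v,ct,-1,(0,255,0),1)
    return s.x,s.fun,m.sum()/K/K,v
E
python3 - <<'E'
from h import *
f=load('w0')
for thr in(35,42,50,58):
    p,c,n,v=fitbar(f,.468,-.1235,.26,thr); print(thr,p[:2],np.degrees(p[2]),c,n)
    if thr==42: cv2.imwrite('pics/w0c.png',v[70:570])
E
```

```text
Traceback (most recent call last):
  File "h.py", line 35, in fitbar
    j=min((k for k in range(1,n) if st[k,4]>1500),key=lambda k:np.hypot(*(ce[k]-K*w)))
ValueError: min() iterable argument is empty
```

Run:
```python
from h import *
f=load('w0')
g=cv2.cvtColor(f['pixels'],cv2.COLOR_RGB2GRAY);print(g[138:196:3,240:270])
for thr in(48,55,62,68,75):
  try:
    p,c,n,v=fitbar(f,.468,-.1235,.26,thr); print(thr,p[:2],np.degrees(p[2]),c,n)
    cv2.imwrite('pics/w0c.png',v[70:570])
  except Exception as e: print(thr,e)
```

```text
[[ 86  87  86  85  82  78  78  82  84  87  85  83  81  81  81  83  84  79
   77  76  79  82  84  85  86  87  87  86  85  86]
 [ 79  79  84  85  82  80  75  72  71  70  68  66  66  66  67  68  68  68
   68  69  73  75  80  83  82  80  79  82  83  85]
 [ 77  73  69  70  77  88  99 107 111 112 111 111 111 111 111 111 112 113
  112 110 107 100  94  88  79  74  75  78  80  84]
 [ 95 107 113 115 116 115 109  84  58  48  44  41  36  34  35  34  43  68
  100 113 115 114 114 114 113 112 105  90  79  80]
 [114 113 113 113 114 111  95  66  45  44  44  44  44  43  44  45  44  48
   75 102 111 112 112 110 110 111 112 111 107 103]
 [112 113 113 113 114 114 102  73  49  45  47  47  47  47  48  47  46  44
   65  97 104  97  92  89  90  91  92  92  90  88]
 [112 112 112 112 111 112 106  78  51  45  48  48  47  47  47  48  46  43
   56  85  91  88  88  87  88  87  87  87  88  87]
 [110 110 109 110 110 111 106  84  56  45  47  47  47  46  48  47  46  40
   46  72  86  90  90  91  90  91  91  91  91  91]
 [115 114 114 114 114 114 112  96  67  47  45  46  48  46  43  42  41  37
   37  57  79  87  87  87 
[... 1088 characters left out ...]
20 120 119
  119 119 119 118 118 119 119 119 119 120 120 120]
 [ 70  70  70  68  70  81 104 115 119 119 119 119 119 119 119 119 120 119
  119 119 119 119 119 119 118 120 119 119 119 119]
 [ 69  69  73  93 111 120 122 122 122 122 122 122 122 121 120 121 121 119
  119 119 118 118 119 118 118 118 119 120 119 119]]
48 [ 0.46555622 -0.12499736] 18.129975291588643 0.3771234926502949 355.03125
55 [ 0.46533007 -0.12506899] 19.717123587175177 0.2264764666692793 398.703125
62 [ 0.46513933 -0.12492921] 18.84367300143078 0.15189640584188646 424.734375
68 [ 0.46481961 -0.12491458] 18.631431077240993 0.10747728860936408 447.1875
75 [ 0.46487552 -0.12506498] 18.628037199549002 0.4231582473255595 746.359375
```

View pics/w0c.png

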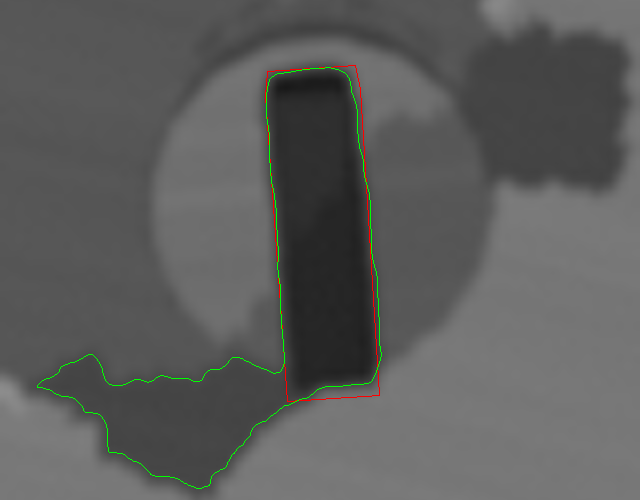

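The bar is at (0.465, -0.125) with yaw about 18.6°, so I turn +4° and descend.

```bash
python3 -c "
from h import *
o=bot.observe();print(o['position'],o['tool_rot'])"; python3 -m crank '{"travel":[[-0.4,-0.1,-3],[-0.5,-0.1,-7],[-0.5,-0.1,-11],[-0.5,-0.1,-13],[-0.5,-0.1,-13]],"turn":[[0,0,2],[0,0,4],[0,0,4],[0,0,4],[0,0,4]],"gripper":[0,0,0,0,0]}' && python3 -c "
from h import *
o=bot.observe();print(o['position'],o['tool_rot'],o['qpos'][6])
f=snap('wrist','w1')
for thr in(55,60,65): 
  p,c,n,v=fitbar(f,.465,-.125,.325,thr);print(thr,p[:2],np.degrees(p[2]),c,n)
"
```

```text
[ 0.4707182  -0.1330297   0.25141396] [-3.13836035e+00  2.79008263e-04 -2.89071580e+00]
clock: 2.15
position: [0.4629, -0.1248, 0.119]
tool_rot: [3.14, -0.004, -2.819]
force: [0.1, 0.6, 0.2]
grip_width: 0.0855
finger_force: 0.0
[ 0.46291102 -0.12479883  0.1190101 ] [ 3.13962762 -0.00429798 -2.81949409] 2.1547503637403653
55 [ 0.46498638 -0.1251239 ] 20.131122238091493 0.1703374684608915 1189.0
60 [ 0.46487372 -0.12527005] 18.89187958599057 0.1424904711181838 1217.515625
65 [ 0.46484841 -0.12512015] 19.913472815364845 0.11993011827105564 1243.171875
```

```bash
python3 -m crank '{"travel":[[0,0,-3],[0,0,-5],[0,0,-5.3],[0,0,-5.3],[0,0,-5.3]],"turn":[[0,0,0.5],[0,0,0.5],[0,0,0.5],[0,0,0.5],[0,0,0.5]],"gripper":[0,0,0,0.3,0.6]}' 30 && python3 -m crank '{"travel":[[0,0,0],[0,0,0],[0,0,0],[0,0,0],[0,0,0]],"turn":[[0,0,0],[0,0,0],[0,0,0],[0,0,0],[0,0,0]],"gripper":[0.8,1,1,1,1]}' 30 && python3 -m crank '{"travel":[[0,0,0],[0,0,0],[0,0,0],[0,0,0],[0,0,0]],"turn":[[0,0,0],[0,0,0],[0,0,0],[0,0,0],[0,0,0]],"gripper":[1,1,1,1,1]}' 90
```

```text
clock: 2.7
position: [0.4653, -0.1253, 0.0697]
tool_rot: [-3.141, 0.002, -2.811]
force: [0.0, -0.1, 0.2]
grip_width: 0.0587
finger_force: 0.0
clock: 3.2
position: [0.4648, -0.125, 0.0687]
tool_rot: [-3.141, 0.001, -2.811]
force: [-1.3, 1.9, 8.9]
grip_width: 0.0114
finger_force: 33.1
clock: 3.7
position: [0.4648, -0.125, 0.0689]
tool_rot: [-3.141, 0.001, -2.811]
force: [-2.4, 3.0, 14.0]
grip_width: 0.01
finger_force: 88.2
```

The grip is on the bar. The upward force is the pads swinging forward as they close. Now I'll work out a viewing pose for the port with the magazine held.

```bash
cat >> h.py <<'E'
def toolcam():
    f=load('w1');E=np.array(f['extrinsics']);o=dict(position=[0.46291102,-0.12479883,0.1190101],tool_rot=[3.13962762,-0.00429798,-2.81949409])
    T=np.eye(4);T[:3,:3]=Ro.from_euler('xyz',o['tool_rot']).as_matrix();T[:3,3]=o['position']
    return E@T   # tool->cam
def goal(P,zu,ang=0,d=.069,dx=0,dy=0): # underside height zu in port frame, turn ang deg about port z
    R,t=port(P);M=(R*Ro.from_euler('z',ang,degrees=True)).as_matrix()
    return Ro.from_matrix(M@np.diag([-1,1,-1.])), t+R.apply([dx,dy,zu+d])
E
python3 - <<'E'
from h import *
P=np.load('P.npy');C=toolcam();print(C)
o=bot.observe();cur=Ro.from_euler('xyz',o['tool_rot'])
f=dict(load('w1'))
print('mag bottom px',[ (lambda q:(np.array([f['fx']*q[0]/q[2]+f['cx'],f['fy']*q[1]/q[2]+f['cy']])).round())(C[:3,:3]@np.array(v)+C[:3,3]) for v in([.024,0,.069],[-.024,0,.069],[0,.024,.069],[0,-.024,.069])])
for zu in(.05,.08):
  for dx in(0,.04,.08,-.04,-.08):
    for dy in(0,.04,-.04):
      Rg,tg=goal(P,zu,dx=dx,dy=dy)
      T=np.eye(4);T[:3,:3]=Rg.as_matrix();T[:3,3]=tg
      f['extrinsics']=C@np.linalg.inv(T)
      print(zu,dx,dy,tg.round(3),proj(f,port(P)[1]).round())
Rg,tg=goal(P,.05);print((Rg*cur.inv()).as_rotvec(degrees=True))
E
```

```text
[[ 9.35513839e-04  9.99999553e-01  1.39889017e-04  9.19064633e-04]
 [-9.64526307e-01  9.39256741e-04 -2.63985077e-01  2.76019649e-02]
 [-2.63985090e-01  1.12035055e-04  9.64526754e-01  1.54155191e-01]
 [ 0.00000000e+00  0.00000000e+00  0.00000000e+00  1.00000000e+00]]
mag bottom px [array([252., 168.]), array([252., 232.]), array([285., 201.]), array([219., 201.])]
0.05 0 0 [0.57  0.075 0.313] [252. 184.]
0.05 0 0.04 [0.585 0.107 0.332] [207. 184.]
0.05 0 -0.04 [0.554 0.044 0.294] [297. 184.]
0.05 0.04 0 [0.606 0.057 0.314] [252. 138.]
0.05 0.04 0.04 [0.621 0.089 0.333] [205. 138.]
0.05 0.04 -0.04 [0.59  0.026 0.295] [299. 138.]
0.05 0.08 0 [0.641 0.039 0.315] [252.  89.]
0.05 0.08 0.04 [0.657 0.071 0.333] [203.  89.]
0.05 0.08 -0.04 [0.626 0.008 0.296] [301.  89.]
0.05 -0.04 0 [0.534 0.093 0.312] [252. 226.]
0.05 -0.04 0.04 [0.55  0.125 0.331] [208. 226.]
0.05 -0.04 -0.04 [0.519 0.062 0.293] [295. 226.]
0.05 -0.08 0 [0.498 0.111 0.311] [252. 265.]
0.05 -0.08 0.04 [0.514 0.143 0.33 ] [210. 265.]
0.05 -0.08 -0.04 [0.483 0.08  0.293] [294. 265.]
0.08 0 0 [0.563 0.063 0.34 ] [252. 176.]
0.08 0 0.04 [0.579 0.095 0.358] [211. 176.]
0.08 0 -0.04 [0.548 0.031 0.321] [293. 176.]
0.08 0.04 0 [0.599 0.045 0.34 ] [252. 135.]
0.08 0.04 0.04 [0.614 0.077 0.359] [209. 135.]
0.08 0.04 -0.04 [0.583 0.013 0.322] [294. 135.]
0.08 0.08 0 [0.635 0.027 0.341] [252.  90.]
0.08 0.08 0.04 [0.65  0.059 0.36 ] [208.  90.]
0.08 0.08 -0.04 [ 0.619 -0.005  0.322] [296.  90.]
0.08 -0.04 0 [0.527 0.081 0.339] [252. 215.]
0.08 -0.04 0.04 [0.543 0.113 0.358] [212. 214.]
0.08 -0.04 -0.04 [0.512 0.049 0.32 ] [291. 215.]
0.08 -0.08 0 [0.492 0.099 0.338] [252. 250.]
0.08 -0.08 0.04 [0.507 0.131 0.357] [213. 250.]
0.08 -0.08 -0.04 [0.476 0.067 0.319] [290. 250.]
[ 28.57490277  -3.06670896 -44.47146993]
```

```bash
python3 -m crank '{"travel":[[0,0,1],[0,0,5],[0,0,10],[0,0,15],[0,0,20]],"turn":[[0,0,0],[0,0,0],[0,0,0],[0,0,0],[0,0,0]],"gripper":[1,1,1,1,1]}' && python3 -m crank '{"travel":[[1,1,3],[3,3,5],[5,5,5],[7,7,5],[9,8.2,5]],"turn":[[2.9,-0.3,-4.4],[5.7,-0.6,-8.9],[8.6,-0.9,-13.3],[11.4,-1.2,-17.8],[14.3,-1.5,-22.2]],"gripper":[1,1,1,1,1]}' && python3 -m crank '{"travel":[[2,2,0],[4,4,0],[6,6,0],[8,8,0],[8.6,8.2,0]],"turn":[[2.9,-0.3,-4.4],[5.7,-0.6,-8.9],[8.6,-0.9,-13.3],[11.4,-1.2,-17.8],[14.3,-1.5,-22.2]],"gripper":[1,1,1,1,1]}' && python3 -m crank '{"travel":[[0,0,0],[0,0,0],[0,0,0],[0,0,0],[0,0,0]],"turn":[[0,0,0],[0,0,0],[0,0,0],[0,0,0],[0,0,0]],"gripper":[1,1,1,1,1]}' && python3 -c "
from h import *
f=snap('wrist','w2');cv2.imwrite('pics/w2b.png',crop('w2',150,20,355,240,2.7))
o=bot.observe();print(o['position'],o['tool_rot'],o['qpos'])
P=np.load('P.npy');R,t=port(P);print([proj(f,R.apply(q)+t).round(1) for q in (mark(0,0),mark(.029,0),mark(.029,180),mark(.037,-70),mark(.037,110))])"
```

```text
clock: 4.2
position: [0.4637, -0.1252, 0.271]
tool_rot: [-3.141, 0.0, -2.811]
force: [1.4, 0.2, -1.6]
grip_width: 0.0098
finger_force: 88.2
clock: 4.7
position: [0.555, -0.0415, 0.3191]
tool_rot: [2.897, 0.059, 3.074]
force: [1.1, 0.8, -1.3]
grip_width: 0.0099
finger_force: 88.3
clock: 5.2
position: [0.6414, 0.0419, 0.3185]
tool_rot: [2.65, 0.017, 2.677]
force: [-0.2, -0.0, -1.0]
grip_width: 0.0099
finger_force: 88.3
clock: 5.7
position: [0.6404, 0.0389, 0.3185]
tool_rot: [2.653, 0.019, 2.677]
force: [0.3, -0.5, -0.7]
grip_width: 0.0099
finger_force: 88.3
[0.64045525 0.03893372 0.31844636] [2.65299005 0.01896003 2.6772908 ] [-0.06893282  0.39717898  0.18429613  1.68564501 -0.64647404  0.9625856
  1.55663593]
[array([251.4,  89. ]), array([251.3, 124.7]), array([251.5,  51.1]), array([209.9, 104.7]), array([294. ,  72.8])]
```

View pics/w2b.png

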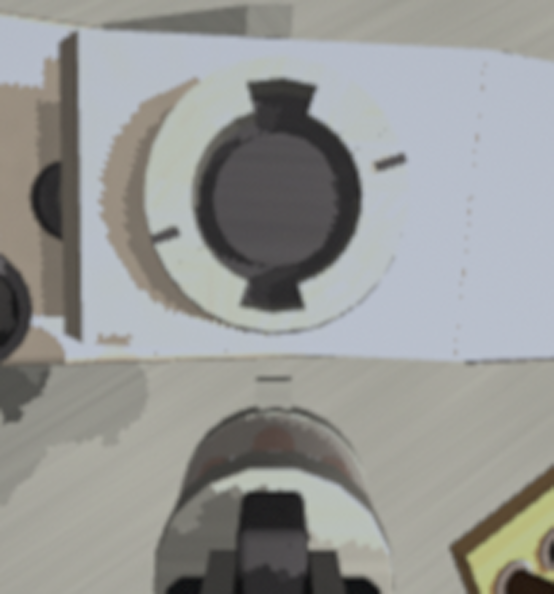

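The picture shows the port and the held magazine:
- **Slots:** outer edges at (247–316,84) and (240–304,309).
- **Ribs:** at (391,162) and (166,235).
- **Rim:** spans x 145–406 and y 62–332.
- **Nose front edge:** (76,33) to (80,342).
- **Lug:** end between x 257 and 291, at y 379.

Now I fit.

Run:
```python
from h import *
f=load('w2');P0=np.load('P.npy');C=toolcam()
px=lambda x,y:np.array([150+(x+.5)/2.7-.5,20+(y+.5)/2.7-.5])
def edge(a,s): # slot outer corner
    q=mark(1,0);h=.0105*s;return Ro.from_euler('z',a,degrees=True).apply([np.sqrt(.034**2-h*h),h,0])
obs=[(edge(0,1),(240,308)),(edge(0,-1),(304,309)),(edge(180,-1),(247,83)),(edge(180,1),(316,86))]
# check handedness by best of both
def res(p,sw):
    R,t=port(p);r=[]
    for i,(q,uv) in enumerate(obs):
        if sw: q=obs[i^1][0]
        r+=list(proj(f,R.apply(q)+t)-px(*uv))
    for s,uv in((-70,(166,235)),(110,(391,162))): r+=list(proj(f,R.apply(mark(p[6],s))+t)-px(*uv))
    for k in range(4):
        pass
    cx=np.array([proj(f,R.apply(mark(.041,a))+t) for a in range(0,360,3)])
    r+=[(cx[:,0].min()-px(145,0)[0]),(cx[:,0].max()-px(406,0)[0]),(cx[:,1].min()-px(0,62)[1]),(cx[:,1].max()-px(0,332)[1])]
    S=Ro.from_euler('z',p[2])
    for s,uv in((1,(80,342)),(-1,(76,33))): r+=list(proj(f,S.apply([-p[4],s*.052*(-1 if flip else 1),p[5]])+[p[0],p[1],0])-px(*uv))
    return np.array(r)
for flip in(0,1):
  for sw in(0,1):
    s=least_squares(res,[*P0,.12,.17,.037],args=(sw,),loss='soft_l1')
    if s.cost<40: print(flip,sw,s.cost,s.x,np.degrees(s.x[2:4]),np.round(s.fun.reshape(-1,2),1).tolist());P=s.x[:4]
print('old',P0,np.degrees(P0[2:]),port(P0)[1],'new',port(P)[1]);np.save('P1.npy',P)
def pc(v):
    q=C[:3,:3]@np.array(v)+C[:3,3];u=np.array([f['fx']*q[0]/q[2]+f['cx'],f['fy']*q[1]/q[2]+f['cy']]);return ((u-[150,20]+.5)*2.7-.5).round(1)
for d in(.067,.069,.071): print(d,[pc([.031,y,d-z]) for y in(-.0045,.0045) for z in(.004,.009)],'cyl top edge z62',pc([.024,0,d-.062]),'bar top',pc([.02,-.006,d-.086]),pc([.02,.006,d-.086]))
```

```text
1 1 4.4915305903344205 [0.63455604 0.1843775  1.06461288 4.71494514 0.11358505 0.1407819
 0.03634467] [ 60.99782459 270.14645707] [[-0.3, -1.3], [0.3, -0.6], [-0.2, 0.7], [0.3, 0.9], [-0.2, 0.6], [-0.2, 0.2], [-0.5, 1.3], [-2.6, 0.5], [0.1, -0.1], [-0.1, -0.1]]
old [0.63077056 0.18543846 1.06591497 4.75551082] [ 61.07242926 272.47069922] [0.59691131 0.12417223 0.208     ] new [0.60061705 0.12315541 0.208     ]
0.067 [array([258.8, 379.3]), array([258.5, 382.8]), array([294.6, 379.3]), array([295.1, 382.9])] cyl top edge z62 [278.  471.4] bar top [241.  538.4] [316.6 538.4]
0.069 [array([258.9, 377.9]), array([258.6, 381.4]), array([294.4, 377.9]), array([294.9, 381.4])] cyl top edge z62 [277.9 468.4] bar top [241.5 533.9] [315.9 533.9]
0.071 [array([259.1, 376.5]), array([258.7, 380. ]), array([294.2, 376.5]), array([294.7, 380. ])] cyl top edge z62 [277.9 465.4] bar top [241.9 529.5] [315.3 529.6]
```

The fit is good. The port mouth is at (0.6006, 0.1232, 0.208), and the lug's projection confirms the grasp (d≈69 mm). Next are the deltas to align above the port.

```bash
cat > d.py <<'E'
from h import *
import sys
P=np.load('P1.npy');o=bot.observe();cur=Ro.from_euler('xyz',o['tool_rot'])
R,t=port(P)
m=R.inv().apply(np.array(o['position'])-t); A=(R.inv()*cur).as_matrix()@np.diag([-1,1,-1.])
print('now port-frame mm: underside',(m*1e3-A[:,2]*69).round(2),'rot',Ro.from_matrix(A).as_rotvec(degrees=True).round(2),'F(port)',R.inv().apply(o['force']).round(1),'Mz',R.inv().apply(o['moment']).round(2),'clock',o['clock'],o['grip_width'])
for a in sys.argv[1:]:
    zu,ang=map(float,a.split(','))
    Rg,tg=goal(P,zu/1e3,ang);print(a,'travel cm',((tg-o['position'])*100).round(2),'turn',(Rg*cur.inv()).as_rotvec(degrees=True).round(2))
print('z',R.as_matrix()[:,2].round(4))
E
python3 d.py 50,0 20,0 3,0
```

```text
now port-frame mm: underside [75.48  3.69 54.03] rot [0.02 0.17 2.48] F(port) [ 0.  -0.4 -1.9] Mz [-0.7  -0.02  0.04] clock 5.75 0.009598473110550225
50,0 travel cm [-6.69  3.54 -0.54] turn [ 0.48  0.9  -2.27]
20,0 travel cm [-6.01  4.77 -3.19] turn [ 0.48  0.9  -2.27]
3,0 travel cm [-5.62  5.47 -4.69] turn [ 0.48  0.9  -2.27]
z [-0.2276 -0.4106  0.8829]
```

```bash
python3 -m crank '{"travel":[[-2.2,1.2,-0.2],[-4.5,2.4,-0.4],[-6.7,3.5,-0.5],[-6.4,4.2,-1.9],[-6.0,4.8,-3.2]],"turn":[[0.2,0.3,-0.8],[0.3,0.6,-1.5],[0.5,0.9,-2.3],[0.5,0.9,-2.3],[0.5,0.9,-2.3]],"gripper":[1,1,1,1,1]}' && python3 -m crank '{"travel":[[0,0,0],[0,0,0],[0,0,0],[0,0,0],[0,0,0]],"turn":[[0,0,0],[0,0,0],[0,0,0],[0,0,0],[0,0,0]],"gripper":[1,1,1,1,1]}' && python3 d.py 20,0 4,0 -10,0 -18,0 && python3 -c "
from h import *
f=snap('wrist','w3');cv2.imwrite('pics/w3b.png',crop('w3',130,90,370,290,3))"
```

```text
clock: 6.25
position: [0.5805, 0.0874, 0.2865]
tool_rot: [2.652, 0.002, 2.637]
force: [1.4, 0.3, -2.0]
grip_width: 0.0099
finger_force: 88.3
clock: 6.75
position: [0.5807, 0.0866, 0.2866]
tool_rot: [2.652, 0.001, 2.636]
force: [0.4, 0.0, -1.6]
grip_width: 0.0094
finger_force: 88.3
now port-frame mm: underside [ 0.29  0.18 19.9 ] rot [ 0.04 -0.03 -0.08] F(port) [ 0.3 -0.6 -1.5] Mz [-0.69 -0.01 -0.05] clock 6.75 0.009409346902663934
20,0 travel cm [-0.03 -0.    0.  ] turn [-0.04  0.01  0.09]
4,0 travel cm [ 0.33  0.65 -1.41] turn [-0.04  0.01  0.09]
-10,0 travel cm [ 0.65  1.23 -2.65] turn [-0.04  0.01  0.09]
-18,0 travel cm [ 0.84  1.56 -3.35] turn [-0.04  0.01  0.09]
z [-0.2276 -0.4106  0.8829]
```

View pics/w3b.png

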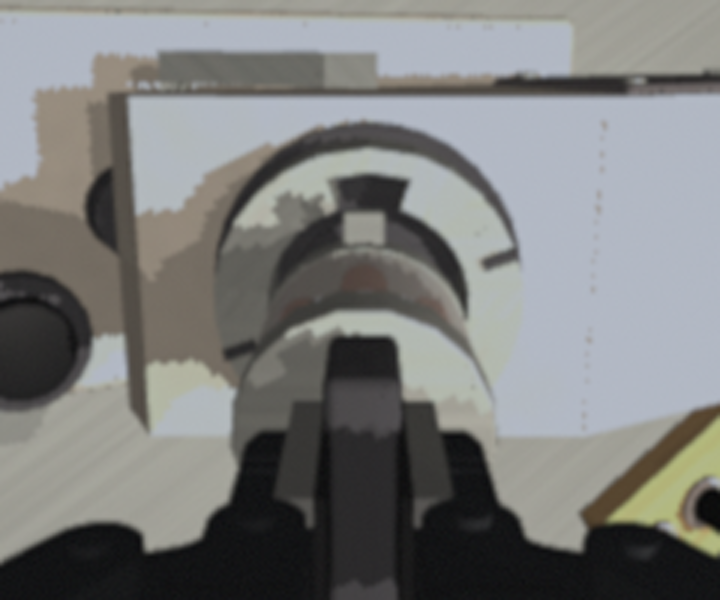

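The lug is at (364,228). The slot's outer corners are at (333,178) and (409,181), the ribs at (500,258) and (240,349), and the rim spans x 216–521. There looks to be about 1 mm of offset, so I'll refit using this view.

Run:
```python
from h import *
f=load('w3');P=np.load('P1.npy');C=toolcam()
px=lambda x,y:np.array([130+(x+.5)/3-.5,90+(y+.5)/3-.5])
e=lambda s:np.array([-np.sqrt(.034**2-.0105**2),s*.0105,0])
obs=[(e(-1),(333,178)),(e(1),(409,181)),(mark(.0363,110),(500,258)),(mark(.0363,-70),(240,349))]
def res(q):
    R,t=port([P[0]+q[0],P[1]+q[1],P[2],P[3]+q[2]]);t=t+[0,0,q[3]]
    r=np.concatenate([proj(f,R.apply(a)+t)-px(*b) for a,b in obs])
    return np.r_[r,q[3]/.002]
print(res([0]*4).round(1))
s=least_squares(res,[0]*4);print(s.x,res(s.x).round(1),port(P)[0].inv().apply([s.x[0],s.x[1],s.x[3]])*1e3,np.degrees(s.x[2]))
print('port y',port(P)[0].as_matrix()[:,1])
q=[((lambda c:np.array([f['fx']*c[0]/c[2]+f['cx'],f['fy']*c[1]/c[2]+f['cy']]))(C[:3,:3]@np.array(v)+C[:3,3])-[130,90]+.5)*3-.5 for v in([.031,0,.0625],[.024,0,.007])];print(q)
```

```text
[-2.   1.9  0.2  0.9 -0.1  0.7  0.1  0.6  0. ]
[-5.55878965e-04  6.15074235e-04 -8.79232992e-03 -1.66212768e-05] [-1.4  0.7  0.9 -0.1  0.3  0.   0.2 -0.7 -0. ] [-0.78379835  0.23121137 -0.14069634] -0.5037633966291691
port y [0.42585379 0.77346392 0.46947003]
[array([367.51386378, 211.85818053]), array([368.84564617, 310.46716629])]
```

```bash
python3 -m crank '{"travel":[[0.1,0.25,-0.45],[0.2,0.45,-0.9],[0.3,0.7,-1.38],[0.38,0.88,-1.75],[0.42,0.95,-1.9]],"turn":[[0,0,0],[0,0,0],[0,0,0],[0,0,0],[0,0,0]],"gripper":[1,1,1,1,1]}' && python3 d.py -10,0 -18,0 -23.5,0
```

```text
clock: 7.3
position: [0.5846, 0.0967, 0.2666]
tool_rot: [2.653, 0.0, 2.637]
force: [-0.5, 0.2, -0.7]
grip_width: 0.0098
finger_force: 88.3
now port-frame mm: underside [-1.26  0.28 -2.73] rot [ 0.01  0.04 -0.07] F(port) [-0.6 -0.4 -0.6] Mz [-0.75 -0.08 -0.01] clock 7.3 0.009825220959049768
-10,0 travel cm [ 0.26  0.22 -0.65] turn [-0.04 -0.05  0.04]
-18,0 travel cm [ 0.44  0.55 -1.36] turn [-0.04 -0.05  0.04]
-23.5,0 travel cm [ 0.57  0.77 -1.85] turn [-0.04 -0.05  0.04]
z [-0.2276 -0.4106  0.8829]
```

```bash
python3 -m crank '{"travel":[[0.06,0.13,-0.1],[0.12,0.19,-0.25],[0.18,0.26,-0.43],[0.24,0.32,-0.61],[0.24,0.32,-0.61]],"turn":[[0,0,0],[0,0,0],[0,0,0],[0,0,0],[0,0,0]],"gripper":[1,1,1,1,1]}' && python3 d.py -16,0 -23.5,0
```

```text
clock: 7.8
position: [0.5871, 0.0997, 0.2609]
tool_rot: [2.653, 0.0, 2.637]
force: [-0.1, -0.4, -1.8]
grip_width: 0.0094
finger_force: 88.3
now port-frame mm: underside [-0.48  0.94 -9.53] rot [ 0.02  0.01 -0.07] F(port) [ 0.1 -1.2 -1.4] Mz [-0.65 -0.02  0.01] clock 7.8 0.009410119396091363
-16,0 travel cm [ 0.15  0.17 -0.61] turn [-0.04 -0.03  0.06]
-23.5,0 travel cm [ 0.32  0.48 -1.28] turn [-0.04 -0.03  0.06]
z [-0.2276 -0.4106  0.8829]
```

No contact so far and the magazine is inside the bore. Pushing onto the spring.

```bash
python3 -m crank '{"travel":[[0.05,0.08,-0.18],[0.09,0.16,-0.35],[0.14,0.25,-0.53],[0.17,0.31,-0.66],[0.17,0.31,-0.66]],"turn":[[0,0,0],[0,0,0],[0,0,0],[0,0,0],[0,0,0]],"gripper":[1,1,1,1,1]}' && python3 d.py -23.5,0
```

```text
clock: 8.3
position: [0.5889, 0.1027, 0.2546]
tool_rot: [2.652, 0.001, 2.636]
force: [-1.0, -2.0, 3.3]
grip_width: 0.0098
finger_force: 88.9
now port-frame mm: underside [ -0.26   1.11 -16.79] rot [ 0.03 -0.02 -0.07] F(port) [ 0.1 -0.4  3.9] Mz [-0.67 -0.02 -0.06] clock 8.3 0.009812805823115167
-23.5,0 travel cm [ 0.13  0.18 -0.64] turn [-0.04  0.    0.07]
z [-0.2276 -0.4106  0.8829]
```

Net spring force is 5.4 N, exactly what's expected at -16.8 mm, so depth is confirmed. Continuing to -23.7.

```bash
python3 -m crank '{"travel":[[0.04,0.07,-0.15],[0.08,0.14,-0.3],[0.12,0.21,-0.46],[0.16,0.28,-0.61],[0.16,0.28,-0.61]],"turn":[[0,0,0],[0,0,0],[0,0,0],[0,0,0],[0,0,0]],"gripper":[1,1,1,1,1]}' && python3 d.py -23.5,0 -23.5,-15 -23.5,-30 -23.5,-45 -23.5,-60 -23.5,-70 -23.5,-73
```

```text
clock: 8.8
position: [0.5905, 0.1056, 0.2484]
tool_rot: [2.652, 0.001, 2.636]
force: [-2.3, -3.1, 5.9]
grip_width: 0.01
finger_force: 89.4
now port-frame mm: underside [ -0.27   1.15 -23.8 ] rot [ 0.04 -0.01 -0.07] F(port) [-0.5 -0.6  7. ] Mz [-0.67  0.13 -0.05] clock 8.8 0.010027319688426094
-23.5,0 travel cm [-0.03 -0.11 -0.03] turn [-0.04  0.    0.07]
-23.5,-15 travel cm [-0.03 -0.11 -0.03] turn [  3.38   6.16 -13.17]
-23.5,-30 travel cm [-0.03 -0.11 -0.03] turn [  6.8   12.32 -26.42]
-23.5,-45 travel cm [-0.03 -0.11 -0.03] turn [ 10.21  18.48 -39.66]
-23.5,-60 travel cm [-0.03 -0.11 -0.03] turn [ 13.63  24.64 -52.9 ]
-23.5,-70 travel cm [-0.03 -0.11 -0.03] turn [ 15.91  28.75 -61.73]
-23.5,-73 travel cm [-0.03 -0.11 -0.03] turn [ 16.6   29.98 -64.38]
z [-0.2276 -0.4106  0.8829]
```

```bash
python3 -m crank '{"travel":[[0,0,0],[0,0,0],[0,-0.01,0],[-0.01,-0.01,-0.01],[-0.01,-0.02,-0.01]],"turn":[[1.14,2.05,-4.41],[2.28,4.11,-8.83],[3.41,6.16,-13.24],[4.55,8.21,-17.66],[5.69,10.27,-22.07]],"gripper":[1,1,1,1,1]}' && python3 d.py
```

```text
clock: 9.3
position: [0.5906, 0.105, 0.2485]
tool_rot: [2.692, -0.2, 2.242]
force: [-2.1, -4.4, 4.7]
grip_width: 0.0095
finger_force: 89.5
now port-frame mm: underside [  0.07   0.7  -23.52] rot [  0.03  -0.05 -25.28] F(port) [ 0.3 -2.1  6.5] Mz [-0.84 -0.05  0.08] clock 9.3 0.009542338305920255
z [-0.2276 -0.4106  0.8829]
```

Turning freely. Continuing.

```bash
python3 -m crank '{"travel":[[0,0,0],[0,0,0],[0,-0.01,0],[-0.01,-0.01,-0.01],[-0.01,-0.02,-0.02]],"turn":[[1.14,2.05,-4.41],[2.28,4.11,-8.83],[3.41,6.16,-13.24],[4.55,8.21,-17.66],[5.69,10.27,-22.07]],"gripper":[1,1,1,1,1]}' && python3 d.py && python3 -m crank '{"travel":[[0,0,0],[0,0,0],[0,0,0],[0,0,0],[0,0,0]],"turn":[[0.91,1.64,-3.53],[1.82,3.28,-7.06],[2.73,4.93,-10.59],[3.64,6.57,-14.13],[4.55,8.21,-17.66]],"gripper":[1,1,1,1,1]}' && python3 d.py
```

```text
clock: 9.8
position: [0.5904, 0.1048, 0.2483]
tool_rot: [2.812, -0.368, 1.822]
force: [-2.4, -3.5, 6.6]
grip_width: 0.0095
finger_force: 89.5
now port-frame mm: underside [-2.00e-02  3.80e-01 -2.36e+01] rot [ 3.000e-02 -4.000e-02 -5.028e+01] F(port) [-0.5 -0.6  7.8] Mz [-0.75  0.1   0.01] clock 9.8 0.009533626684177761
z [-0.2276 -0.4106  0.8829]
clock: 10.3
position: [0.5903, 0.1049, 0.2482]
tool_rot: [2.962, -0.457, 1.454]
force: [-2.6, -3.5, 5.4]
grip_width: 0.0098
finger_force: 89.5
now port-frame mm: underside [ -0.1    0.36 -23.63] rot [ 3.000e-02 -4.000e-02 -7.023e+01] F(port) [-0.6 -1.3  6.8] Mz [-0.83  0.13  0.01] clock 10.3 0.009820973712503265
z [-0.2276 -0.4106  0.8829]
```

```bash
python3 -m crank '{"travel":[[0,0,0],[0,0,0],[0,0,0],[0,0,0],[0,0,0]],"turn":[[0.23,0.41,-0.88],[0.46,0.82,-1.77],[0.68,1.23,-2.65],[0.8,1.44,-3.09],[0.91,1.64,-3.53]],"gripper":[1,1,1,1,1]}' && python3 d.py && python3 -m crank '{"travel":[[0,0,0],[0,0,0],[0,0,0],[0,0,0],[0,0,0]],"turn":[[0.11,0.2,-0.44],[0.23,0.41,-0.88],[0.34,0.6,-1.3],[0.46,0.82,-1.77],[0.46,0.82,-1.77]],"gripper":[1,1,1,1,1]}' && python3 d.py
```

```text
clock: 10.8
position: [0.5903, 0.1049, 0.2482]
tool_rot: [2.995, -0.468, 1.38]
force: [-2.5, -4.9, 5.7]
grip_width: 0.0098
finger_force: 89.5
now port-frame mm: underside [ -0.11   0.33 -23.65] rot [ 3.000e-02 -4.000e-02 -7.409e+01] F(port) [ 0.2 -2.1  7.6] Mz [-0.85  0.18  0.01] clock 10.8 0.009840693058253486
z [-0.2276 -0.4106  0.8829]
clock: 11.3
position: [0.5902, 0.105, 0.2482]
tool_rot: [3.012, -0.473, 1.341]
force: [-2.1, -4.3, 5.1]
grip_width: 0.0097
finger_force: 89.5
now port-frame mm: underside [ -0.21   0.38 -23.65] rot [ 3.000e-02 -3.000e-02 -7.607e+01] F(port) [ 0.3 -1.9  6.8] Mz [-0.87  0.24  0.27] clock 11.3 0.009739258394076295
z [-0.2276 -0.4106  0.8829]
```

The torque has risen, so it has reached the stop. I'll ease back to the lock angle and let the spring lift it.

```bash
python3 -m crank '{"travel":[[0,0,0],[0,0,0],[0,0,0],[-0.02,-0.04,0.08],[-0.03,-0.06,0.13]],"turn":[[-0.3,-0.5,1],[-0.6,-1,2],[-0.9,-1.6,3.5],[-0.9,-1.6,3.5],[-0.9,-1.6,3.5]],"gripper":[1,1,1,1,1]}' && python3 d.py && python3 -m crank '{"travel":[[-0.02,-0.04,0.09],[-0.04,-0.08,0.17],[-0.06,-0.11,0.25],[-0.08,-0.14,0.31],[-0.08,-0.14,0.31]],"turn":[[0,0,0],[0,0,0],[0,0,0],[0,0,0],[0,0,0]],"gripper":[1,1,1,1,1]}' && python3 d.py
```

```text
clock: 11.8
position: [0.59, 0.1044, 0.2496]
tool_rot: [2.978, -0.463, 1.418]
force: [-2.0, -2.4, 4.8]
grip_width: 0.0097
finger_force: 89.4
now port-frame mm: underside [ -0.15   0.47 -22.17] rot [ 1.000e-02 -1.000e-02 -7.212e+01] F(port) [-0.6 -0.4  5.6] Mz [-0.71  0.14  0.04] clock 11.8 0.009685715296500986
z [-0.2276 -0.4106  0.8829]
clock: 12.3
position: [0.5891, 0.1031, 0.2527]
tool_rot: [2.978, -0.463, 1.418]
force: [-0.9, -2.2, 3.4]
grip_width: 0.0098
finger_force: 89.1
now port-frame mm: underside [ -0.27   0.53 -18.71] rot [ 1.000e-02 -1.000e-02 -7.212e+01] F(port) [ 0.2 -0.5  4.1] Mz [-0.75 -0.18 -0.01] clock 12.3 0.00977318987231231
z [-0.2276 -0.4106  0.8829]
```

At -18.7 it is above the channel roof (-21), so the lugs are in the seats. I'll lift until the force drops off.

```bash
python3 -m crank '{"travel":[[-0.01,-0.02,0.04],[-0.02,-0.03,0.07],[-0.03,-0.05,0.1],[-0.03,-0.05,0.1],[-0.03,-0.05,0.1]],"turn":[[0,0,0],[0,0,0],[0,0,0],[0,0,0],[0,0,0]],"gripper":[1,1,1,1,1]}' && python3 d.py
```

```text
clock: 12.8
position: [0.5887, 0.103, 0.2528]
tool_rot: [2.979, -0.462, 1.418]
force: [6.2, 3.5, -11.2]
grip_width: 0.0098
finger_force: 88.2
now port-frame mm: underside [ -0.73   0.28 -18.42] rot [-7.000e-02  0.000e+00 -7.211e+01] F(port) [  3.8   0.  -12.8] Mz [-0.65 -1.13 -0.01] clock 12.8 0.009763680612356633
z [-0.2276 -0.4106  0.8829]
```

The seat roof is reached. I'll relax, release and back out along the axis.

```bash
python3 -m crank '{"travel":[[0.01,0.02,-0.04],[0.02,0.03,-0.06],[0.02,0.03,-0.06],[0.02,0.03,-0.06],[0.02,0.03,-0.06]],"turn":[[0,0,0],[0,0,0],[0,0,0],[0,0,0],[0,0,0]],"gripper":[1,1,1,1,1]}' 20 && python3 d.py && python3 -m crank '{"travel":[[0,0,0],[0,0,0],[0,0,0],[0,0,0],[0,0,0]],"turn":[[0,0,0],[0,0,0],[0,0,0],[0,0,0],[0,0,0]],"gripper":[0.9,0.8,0.7,0.6,0.6]}' && python3 d.py
```

```text
clock: 13.3
position: [0.5889, 0.103, 0.2528]
tool_rot: [2.979, -0.463, 1.418]
force: [4.4, 0.6, -8.4]
grip_width: 0.0099
finger_force: 89.0
now port-frame mm: underside [ -0.51   0.4  -18.48] rot [-2.000e-02  1.000e-02 -7.212e+01] F(port) [ 3.6 -1.6 -8.7] Mz [-0.89 -0.67 -0.02] clock 13.3 0.009947211589131831
z [-0.2276 -0.4106  0.8829]
clock: 13.8
position: [0.5891, 0.1029, 0.2533]
tool_rot: [2.978, -0.463, 1.418]
force: [-0.6, 0.0, 0.1]
grip_width: 0.0343
finger_force: 0.0
now port-frame mm: underside [ -0.28   0.67 -18.1 ] rot [ 2.000e-02  0.000e+00 -7.211e+01] F(port) [-0.6 -0.2  0.2] Mz [-0.59 -0.01 -0.03] clock 13.8 0.03434620704737085
z [-0.2276 -0.4106  0.8829]
```

```bash
python3 -m crank '{"travel":[[-0.46,-0.82,1.77],[-0.91,-1.64,3.53],[-1.6,-2.9,6.2],[-2.3,-4.1,8.8],[-2.7,-4.9,10.6]],"turn":[[0,0,0],[0,0,0],[0,0,0],[0,0,0],[0,0,0]],"gripper":[0.6,0.6,0.6,0.6,0.6]}' && python3 -m crank '{"travel":[[0,0,0],[0,0,0],[0,0,0],[0,0,0],[0,0,0]],"turn":[[0,0,0],[0,0,0],[0,0,0],[0,0,0],[0,0,0]],"gripper":[0.6,0.6,0.6,0.6,0.6]}' && python3 -c "
from h import *
f=snap('wrist','w4');s=snap('scene','s4')
cv2.imwrite('pics/w4b.png',np.hstack([cv2.resize(f['pixels'][:,:,::-1],(533,400)),cv2.resize(crop('s4',230,100,350,280,1),(267,400),interpolation=2)]))"
```

```text
clock: 14.3
position: [0.5618, 0.0528, 0.3609]
tool_rot: [2.977, -0.463, 1.418]
force: [-0.3, -0.4, 0.0]
grip_width: 0.034
finger_force: 0.0
clock: 14.8
position: [0.5619, 0.0541, 0.3584]
tool_rot: [2.979, -0.462, 1.418]
force: [0.5, 0.6, -0.6]
grip_width: 0.0337
finger_force: 0.0
```

View pics/w4b.png

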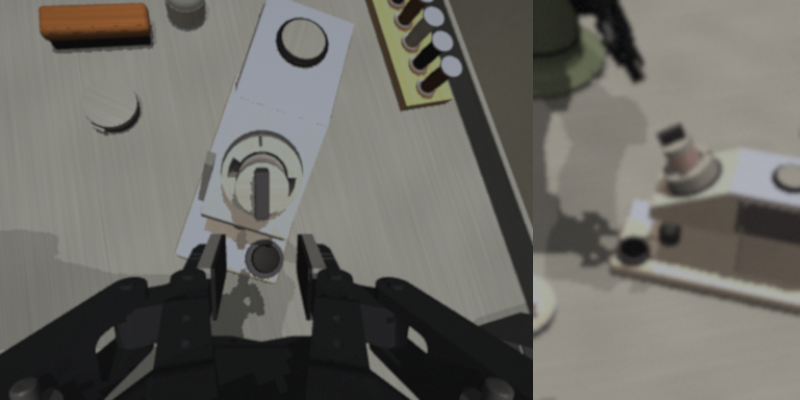

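The magazine sits in the port. Its bar at (262,193) lines up with the index rib at (261,141), the slots stand empty, and the button and the rest of the bench are untouched.

```bash
python3 -c "
from workcell import bot
print(bot.job_done())"
```

```text
the job is handed in; nothing more can be done
None
```

The magazine is in the setter's port: pushed in, turned clockwise to the stop, let back up into its seats and released. The last picture shows its bar in line with the index ribs, and the job was handed in at about 15 s without my going near the button or anything else on the bench.

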